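# Bring the periscope's loose bushing arm into line with the gauge rod

## Robot

A 7-joint arm with a two-finger parallel gripper is mounted at the origin on the work surface. World frame = base frame: x ahead of the robot, y to its left, z up, the work surface at z = 0. Lengths are in m, angles in rad, forces in N, time in s.
With the tool pointing down it reaches from about 0.35 to 0.9 m from the base axis. Payload 8.1 kg.
Tool frame: the origin (TCP) lies midway between the tips of the shut fingers; the grasp point (between the pads) lies 19 mm behind it; z points along the fingers, x is the direction in which the jaws open and shut, and the axes are right-handed (so a half turn about z gives the same grasp; the last joint's range is limited). The gripper opens to 92 mm and grips with 3 to 60 N. Pads are 19 mm wide; open, the fingers measure 130 mm over their backs; the gripper's body (75 mm by 190 mm) begins 47 mm behind the grasp point.
Start: joints at [1.209, 0.434, 0.025, 1.573, -0.012, 1.134, -0.075], TCP at [0.16, -0.604, 0.227] pointing down, gripper open.
Joint ranges: [-2.62, 2.62], [-0.44, 2.09], [-1.27, 1.32], [0.08, 2.57], [-1.32, 4.46], [0.12, 2], [-2.74, 2.74]. Speed limits (rad/s): [2.22, 2.22, 3.01, 3.01, 3.14, 3.14, 3.14].

## Interface

Orientations are given as a rotation vector (axis times angle).
In Python, from cell import arm gives the robot as it stands.
- The arm moves only by the tool jog_arm, never from a script. Its argument "commands" is a list of rows, each an object with "translation": the shift along the tool's x, y, z in mm, a list of three; "turn": the turn, a rotation vector about the tool's x, y, z in rad, a list of three. A call has 1 to 12 rows; each row is the pose to reach, as a shift and turn from the pose commanded when the call began, along the tool's axes at that moment; what a row does not reach only later rows make up. A row lasts 1/12 s, in which the tool goes at most 41.7 mm and 7.16 degrees, less where a joint would pass 70% of its speed; a pose out of reach is approached as far as the arm can. A call with a gripper value outside its range is refused whole. "claw" is the closure, from -1 (fully open) to 1 (shut), so that 0 is half open, set as the call begins (left out, the last holds). The fingers move at their own pace and stop on an object; "grip_force" is the grip in N (left out, the last holds). Time passes only in rows, so rows that repeat a pose let the fingers close. It gives the time, the measured TCP pose, the force and the opening at its end, in the units of the state.
- arm.observe(): the state, without advancing time (a new reading comes with each control period).
- arm.get_image(name): name is "scene" or "top" or "wrist"; returns the picture (480x640x3 uint8, blue, green, red); there is no depth.
- arm.camera_info(name): a dict with "vertical_fov" (degrees; the focal length in pixels is half the picture's height over the tangent of half this angle, whatever the lens; pixels are square), "cx", "cy" (the principal point, pixels), "eye" and "rotation" of the camera in the world. Camera axes: x right, y up, looking along -z (the intrinsics and any distortion apply to the point x, -y, -z); pixel columns grow to the right and rows downward; lengths in m; the calibration is good to about 2 mm. A picture is of the moment at which its call begins: read the wrist's pose just before it. camera_info takes no time and is no camera call; for the wrist camera it gives the pose at the moment of the call.
- arm.sign_off(): hands the job in, once; it reports no verdict.
Trained networks look in the newest picture that a camera, given by its name, has taken for a name from the list of things; names that differ only in an ending like _2 or _b are one class to them, and where a whole thing is asked for, a point or a joint stands for the part that bears it (a point fixed in the world has none). Each returns a list of dicts, best first, with "confidence" (0 to 1); they miss things now and then, are a little off and sometimes report something else, mostly with a low value. They report only what shows in the picture. A call takes as long as a camera call. They do not tell look-alikes from the thing itself.
- arm.trace(camera, query): "region" (480x640 bool, what is visible of it) and "box" ([left, top, width, height] in pixels, round what is visible of it).
- arm.landmark_of(camera, query): "at" ([column, row] in pixels: a listed point, or the origin of a listed thing).
The state is a dict: "clock": time; "joints": joint angles; "dq": joint speeds; "joint_efforts": joint torques, N m; "position": TCP position; "ee_rot": TCP orientation; "force": force on the tool from outside, world axes, zero at the start; "ft_torque": the same for the moment, N m; "width": opening from 0.0 (shut) to 1.0 (fully open).
Only numpy, scipy, OpenCV 4.12 (cv2) and the standard library are available. Lean on these libraries where they do the work, as an engineer would, in place of code of your own. Each camera call takes 0.05 s, during which the arm holds its last target. There are 200 camera calls.

## Task

Pull the longer of the two knurled-head gauge rods straight up out of its spring-detent socket in the black rod holder, and thread it nose first down through the upper bushing and then the lower bushing of the periscope post, so that it draws the loose lower arm into line. Finish while still holding the rod upright like that, its nose a couple of centimetres out below the lower bushing and clear of the slab, so that I can tighten the lower clamp. Leave the short rod and everything else on the slab where it stands.

Things in the scene. Friction and masses are not known exactly. Their poses are not given: they have to be found in the camera images.
- long_rod_head (a point): centre of the long gauge rod's gripping head. One bare steel piece standing upright, nose down, in a socket of the rod holder: a knurled cylindrical head 18 mm diameter and 36 mm tall on a shank 10 mm diameter and 130 mm long below it, 166 mm overall, about 130 g. The last 7 mm of the shank taper to a blunt nose 4.4 mm across, and a shallow V groove runs round the shank 18 mm above the nose. The point's z axis points up along the rod
- long_rod_tip (a point): end face of the long rod's nose, on its axis, 148 mm below the head's centre; at the start it stands on the socket's floor
- short_rod_head (a point): centre of the knurled head (18 mm diameter, 36 mm tall) of the short gauge rod, alike but with a shank of only 65 mm, in the holder's other socket (either rod may be in either socket). Leave it in its socket
- rod_block: rod holder: black block screwed to the slab, 44 mm (its x) by 130 mm (its y), 45 mm high, origin at the centre of its underside. Two upright sockets at y = +40 and -40 mm, 11.5 mm bore, 33 mm deep (floor 12 mm above the slab). In each, two opposed sprung plungers snap into the rod's groove; the rod snaps free after about 2 mm with a straight upward pull of about 9 N (up to 12 N), then drags at about half that until the nose is past the plungers, 20 mm up
- upper_bush (a point): centre of the upper bushing's mouth, at its top face, 126 mm above the slab, on the upright bushing axis. Brass bushing 14 mm long, bore 13 mm, its mouth countersunk from 21 mm diameter over the first 6 mm, in the end of an aluminium arm clamped tight on the silver periscope post. The point turns with the stand: the post (25 mm diameter, top 136 mm above the slab) stands 75 mm from it along its -x axis. Below the bushings is bare slab
- lower_bush (a point): centre of the lower bushing's underside, 48 mm above the slab; an equal bushing in an equal arm, mouth (countersunk, upward) at 62 mm. Its arm is not yet clamped: it swings lightly about the post, so that this bushing may stand up to 6 mm to the side of the upper one's axis until the rod's nose, pressed down with a few newtons, draws it under
- lower_arm (a joint): turn of the loose lower arm about the post, rad; 0 = in line below the upper arm, positive = counter-clockwise from above, free between -0.08 and 0.08
- polarizer_mid (a point): black round polarizer mount, 60 mm across, on a short post and 54 mm round foot, 92 mm high overall; point 46 mm up. Leave it alone
- diffuser_mid (a point): frosted glass diffuser in a white plastic frame 64 mm wide on a black 30 x 56 mm base, 72 mm high; point 36 mm up. Leave it alone
- iris_mid (a point): small black iris diaphragm on a post and 54 mm round foot, 78 mm high; point 40 mm up. Leave it alone
- driver_mid (a point): black-handled hex driver lying flat, 180 mm long, 22 mm high; point in the middle of it. Leave it alone
There are look-alikes about, which are no part of the job. What is shaped like the rod_block but turquoise is not meant. What is shaped like the part that bears long_rod_head but blue is not meant.

How it is judged:
By the outcome, as a careful person would: the job done as asked, in the order asked, and still so for the second after the job is handed in, while the arm keeps its last pose, push and grip.
It also fails if it takes over 58 s, if anything falls off the work surface, if the arm or the gripper's body presses on something with over 40 N, if the wrist force passes 120 N, or if a joint passes its speed limit or range.

## Working session

There is one attempt and no reset: what is moved stays moved. The work goes in short steps, Python scripts to look and compute and a tool call to move; the robot and the scene stay as the last step left them, time stands still between calls to the robot, and variables do not carry over. Pictures are saved under pics/ and viewed, about 8 in all and at most 12, crops included, and the job is handed in when it is done.

Besides the shell and the picture viewer there is one more tool, called after "Emit:" as name(argument=value, ...), one argument or row to a line, values as JSON. jog_arm: Moves the arm, as the interface text tells. Its arguments: {"type":"object","properties":{"commands":{"type":"array","items":{"type":"object","properties":{"translation":{"type":"array","items":{"type":"number"}},"turn":{"type":"array","items":{"type":"number"}}}}},"claw":{"type":"number"},"grip_force":{"type":"number"}},"required":["commands"]}

```bash
mkdir -p pics; cat > h.py <<'E'
from cell import arm
import numpy as np, cv2
from scipy.spatial.transform import Rotation as R
def ray(cam,px,ci=None):
    ci=ci or arm.camera_info(cam); f=240/np.tan(np.radians(ci["vertical_fov"])/2)
    d=np.array([(px[0]-ci["cx"])/f,-(px[1]-ci["cy"])/f,-1.]); 
    Rm=np.array(ci["rotation"]); Rm=Rm if Rm.shape==(3,3) else R.from_rotvec(Rm).as_matrix()
    d=Rm@d; return np.array(ci["eye"]),d/np.linalg.norm(d)
def tri(rs):
    A=sum(np.eye(3)-np.outer(d,d) for e,d in rs); b=sum((np.eye(3)-np.outer(d,d))@e for e,d in rs)
    return np.linalg.solve(A,b)
def atz(r,z): e,d=r; return e+d*(z-e[2])/d[2]
def proj(cam,p,ci=None):
    ci=ci or arm.camera_info(cam); f=240/np.tan(np.radians(ci["vertical_fov"])/2)
    Rm=np.array(ci["rotation"]); Rm=Rm if Rm.shape==(3,3) else R.from_rotvec(Rm).as_matrix()
    c=Rm.T@(np.array(p)-ci["eye"]); return np.array([ci["cx"]-f*c[0]/c[2],ci["cy"]+f*c[1]/c[2]])
E
python3 - <<'E'
from h import *
np.set_printoptions(precision=3,suppress=True)
ims=[]
for c in ["scene","top","wrist"]:
    im=arm.get_image(c); cv2.imwrite(f"pics/{c}0.png",im); 
    print(c,arm.camera_info(c))
    for q in ["long_rod_head","short_rod_head","rod_block","upper_bush","lower_bush"]:
        print(c,q,[(np.round(d["at"]),round(d["confidence"],2)) for d in arm.landmark_of(c,q)])
print(arm.observe())
E
```

```text
scene {'vertical_fov': 44.195355856086145, 'cx': 314.3186388294557, 'cy': 239.39568412033762, 'eye': array([ 1.342, -0.224,  0.765]), 'rotation': array([0.759, 0.567, 1.159])}
scene long_rod_head [(array([141., 303.]), 0.63), (array([136., 259.]), 0.57)]
scene short_rod_head [(array([192., 274.]), 0.86)]
scene rod_block [(array([143., 276.]), 0.87), (array([174., 323.]), 0.67)]
scene upper_bush [(array([441., 191.]), 0.89), (array([370., 340.]), 0.19), (array([492., 292.]), 0.17)]
scene lower_bush [(array([431., 220.]), 0.89)]
top {'vertical_fov': 56.86794109306544, 'cx': 319.8451850740188, 'cy': 242.5892887878193, 'eye': array([0.417, 0.034, 1.013]), 'rotation': array([ 0.152, -0.179, -1.702])}
top long_rod_head [(array([458., 193.]), 0.7), (array([464., 222.]), 0.65), (array([288., 202.]), 0.39)]
top short_rod_head [(array([420., 240.]), 0.43)]
top rod_block [(array([458., 309.]), 0.91), (array([430., 248.]), 0.68)]
top upper_bush [(array([190., 300.]), 0.87), (array([327., 283.]), 0.26)]
top lower_bush [(array([199., 302.]), 0.92)]
wrist {'vertical_fov': 59.65769308742189, 'cx': 314.34557841017187, 'cy': 236.350398234913, 'eye': array([ 0.229, -0.586,  0.385]), 'rotation': array([-0.231,  0.178, -1.304])}
wrist long_rod_head []
wrist short_rod_head []
wrist rod_block []
wrist upper_bush []
wrist lower_bush []
{'clock': 0.9, 'joints': array([ 1.209,  0.434,  0.025,  1.573, -0.012,  1.134, -0.075]), 'dq': array([ 0.   ,  0.001, -0.001,  0.   ,  0.001,  0.   , -0.   ]), 'joint_efforts': array([  0.001, -66.764,   0.983, -31.48 ,  -0.061,   0.033,   0.   ]), 'position': array([ 0.16 , -0.604,  0.227]), 'ee_rot': array([ 2.489, -1.916,  0.   ]), 'force': array([-0.268, -1.202, -0.04 ]), 'ft_torque': array([ 0.002, -0.003,  0.012]), 'width': 0.9945429544898718}
```

View pics/scene0.png

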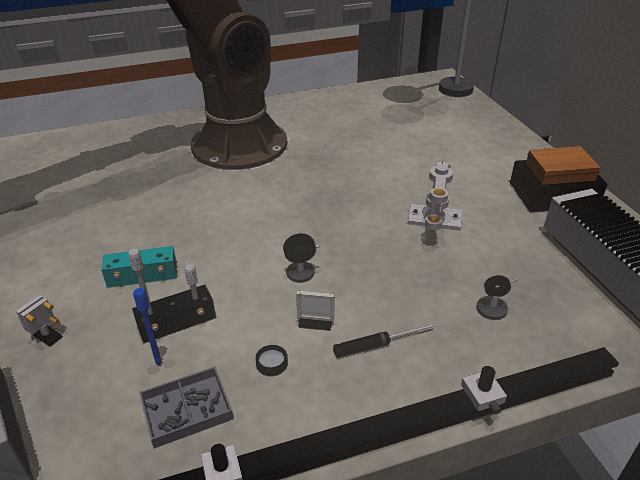

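View pics/top0.png

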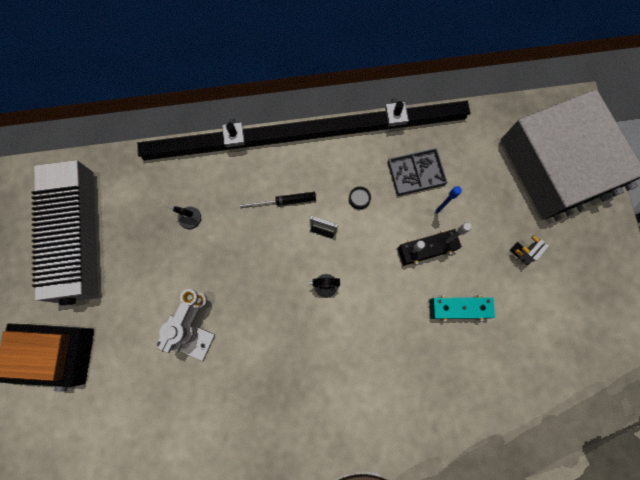

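```bash
python3 - <<'E'
from h import *
np.set_printoptions(precision=4,suppress=True)
for n,s,t in [("long",(136,259),(465,227)),("short",(191,274),(420,245)),("blue",(141,300),(456,191)),("ub",(441,191),(190,300)),("block",(174,323),(430,248)),("polar",(299,260),(326,284)),("postc",(441,172),(176,336))]:
    a,b=ray("scene",s),ray("top",t); p=tri([a,b]); print(n,p,"resid px",proj("scene",p)-s,proj("top",p)-t)
print("ub top z.126",atz(ray("top",(190,300)),.126),atz(ray("scene",(441,191)),.126))
print("lb z.048",atz(ray("top",(199,302)),.048),atz(ray("scene",(431,220)),.048))
s=cv2.imread("pics/scene0.png");t=cv2.imread("pics/top0.png")
a=cv2.resize(s[230:350,90:230],None,fx=4,fy=4,interpolation=cv2.INTER_CUBIC);b=cv2.resize(t[270:370,140:230],(432,480),interpolation=cv2.INTER_CUBIC)
cv2.imwrite("pics/crop1.png",cv2.resize(np.hstack([a,b]),None,fx=.8,fy=.8))
E
```

```text
long [ 0.5863 -0.2798  0.1633] resid px [-0.8903 -0.1258] [-0.7194  0.0179]
short [ 0.5741 -0.2016  0.0978] resid px [-1.0727 -0.0862] [-0.8615 -0.0303]
blue [ 0.666  -0.2824  0.1489] resid px [-0.9676 -0.1089] [-0.7106  0.0271]
ub [0.5244 0.2842 0.1226] resid px [-2.8426  0.6395] [-2.7263 -0.64  ]
block [ 0.5806 -0.2476  0.0008] resid px [-1.554  -0.1187] [-1.1826 -0.033 ]
polar [0.5268 0.0025 0.0319] resid px [-0.0354  0.0014] [-0.0299 -0.004 ]
postc [0.4582 0.3189 0.118 ] resid px [-2.9515  0.6979] [-3.039  -0.6579]
ub top z.126 [0.522  0.2779 0.126 ] [0.5286 0.2875 0.126 ]
lb z.048 [0.5242 0.2805 0.048 ] [0.5146 0.2831 0.048 ]
```

View pics/crop1.png

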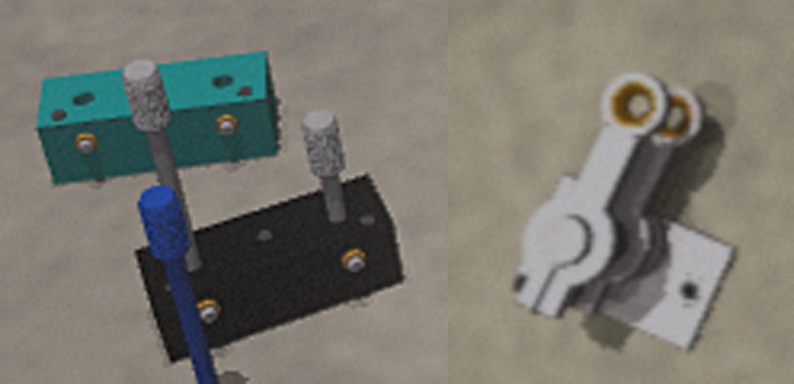

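I take the steel rod in the black block with its head at scene (136,259), top (465,227) and centre z ≈ 0.16 m as the long rod. The short one is at scene (191,274), z ≈ 0.10. The blue rod at (141,300) and the turquoise block are look-alikes, and the crop confirms this. Next I move close for a wrist view.

Emit:
jog_arm(
  commands=[
    {"translation":[-20,-34,-6]},
    {"translation":[-40,-68,-12]},
    {"translation":[-60,-104,-18]},
    {"translation":[-80,-138,-24]},
    {"translation":[-100,-173,-30]},
    {"translation":[-120,-208,-37]},
    {"translation":[-140,-242,-43]},
    {"translation":[-160,-277,-50]},
    {"translation":[-180,-312,-55]},
    {"translation":[-200,-346,-61]},
    {"translation":[-220,-380,-67]},
    {"translation":[-236,-414,-73]},
  ],
  claw=-1,
)

```text
schema error: expected keys translation, turn
```

Emit:
jog_arm(
  commands=[
    {"translation":[0,0,0]},
    {"translation":[0,0,0]},
  ],
)

```text
schema error: expected keys translation, turn
```

```bash
python3 - <<'E'
from h import *
np.set_printoptions(precision=4,suppress=True)
im=arm.get_image("wrist"); cv2.imwrite("pics/w1.png",im)
print(arm.camera_info("wrist"));o=arm.observe();print(o["clock"],o["position"],o["ee_rot"],o["joints"])
for q in ["long_rod_head","short_rod_head"]:
    print(q,[(np.round(d["at"],1),round(d["confidence"],2)) for d in arm.landmark_of("wrist",q)])
print(proj("wrist",[.5863,-.2798,.16]),proj("wrist",[.574,-.2016,.095]))
E
```

```text
{'vertical_fov': 59.65769308742189, 'cx': 314.34557841017187, 'cy': 236.350398234913, 'eye': array([ 0.2286, -0.5862,  0.3851]), 'rotation': array([-0.2307,  0.1784, -1.3039])}
0.95 [ 0.1599 -0.6042  0.2268] [ 2.4894 -1.9163  0.0001] [ 1.2094  0.4345  0.025   1.5732 -0.0116  1.134  -0.0751]
long_rod_head []
short_rod_head []
[ -514.5859 -1662.5106] [ -409.5992 -1025.8724]
```

View pics/w1.png

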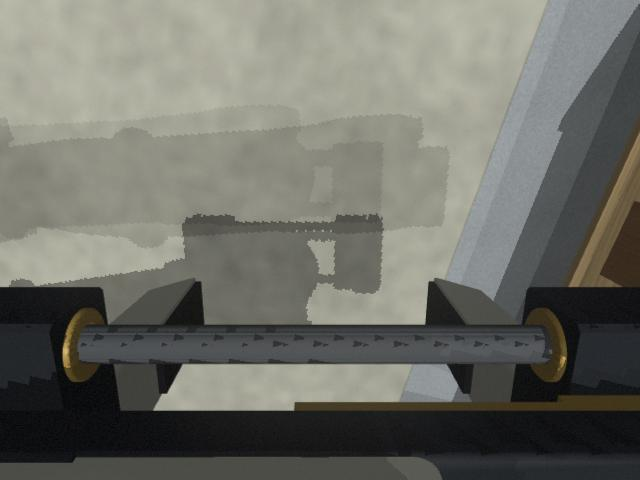

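The move was refused because each row needs "turn" too. This picture only shows the slab and the open fingers, at rows 280–400.

Emit:
jog_arm(
  commands=[
    {"translation":[-20,-34,-6],"turn":[0,0,0]},
    {"translation":[-40,-68,-12],"turn":[0,0,0]},
    {"translation":[-60,-104,-18],"turn":[0,0,0]},
    {"translation":[-80,-138,-24],"turn":[0,0,0]},
    {"translation":[-100,-173,-30],"turn":[0,0,0]},
    {"translation":[-120,-208,-37],"turn":[0,0,0]},
    {"translation":[-140,-242,-43],"turn":[0,0,0]},
    {"translation":[-160,-277,-50],"turn":[0,0,0]},
    {"translation":[-180,-312,-55],"turn":[0,0,0]},
    {"translation":[-200,-346,-61],"turn":[0,0,0]},
    {"translation":[-220,-380,-67],"turn":[0,0,0]},
    {"translation":[-236,-414,-73],"turn":[0,0,0]},
  ],
  claw=-1,
)

```text
clock: 2.05
position: [0.5009, -0.2679, 0.3004]
ee_rot: [-2.49, 1.915, -0.001]
force: [0.9, -1.3, -0.2]
width: 1.0
```

Emit:
jog_arm(
  commands=[
    {"translation":[0,0,0],"turn":[0,0,0]},
    {"translation":[0,0,0],"turn":[0,0,0]},
  ],
)

```text
clock: 2.22
position: [0.5016, -0.2678, 0.2999]
ee_rot: [-2.493, 1.91, -0.001]
force: [0.1, -0.5, -1.1]
width: 1.002
```

```bash
python3 - <<'E'
from h import *
np.set_printoptions(precision=4,suppress=True)
im=arm.get_image("wrist"); cv2.imwrite("pics/w1.png",im)
print(arm.camera_info("wrist"));o=arm.observe();print(o["clock"],o["position"],o["ee_rot"],o["joints"])
for q in ["long_rod_head","short_rod_head"]:
    print(q,[(np.round(d["at"],1),round(d["confidence"],2)) for d in arm.landmark_of("wrist",q)])
print(proj("wrist",[.5863,-.2798,.16]),proj("wrist",[.574,-.2016,.095]))
E
```

```text
{'vertical_fov': 59.65769308742189, 'cx': 314.34557841017187, 'cy': 236.350398234913, 'eye': array([ 0.5687, -0.2516,  0.458 ]), 'rotation': array([-0.2312,  0.1784, -1.3023])}
2.2667 [ 0.5    -0.2698  0.2996] [ 2.4907 -1.914  -0.0001] [ 0.5308  0.3014 -0.1732  1.592   0.0542  1.253  -0.9621]
long_rod_head [(array([361. , 112.9]), 0.6)]
short_rod_head [(array([255.8, 104.2]), 0.61)]
[359.1028 101.8259] [255.479   94.9191]
```

View pics/w1.png

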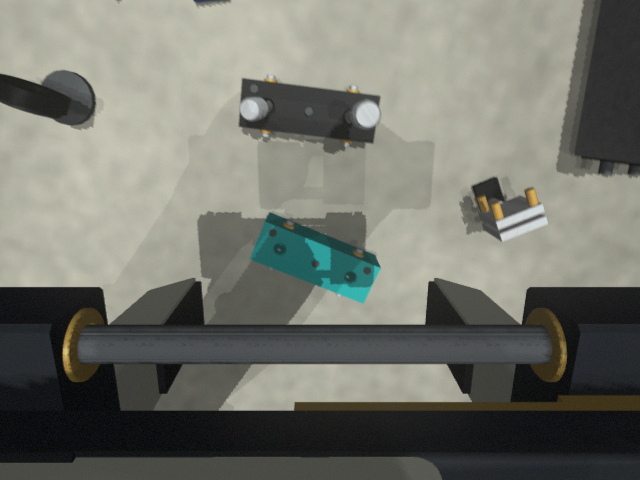

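The wrist view shows the long rod head at about (366,113), the short one at (256,107) in the black block, and the turquoise block at (315,257). I'll move nearer for a second wrist view.

Emit:
jog_arm(
  commands=[
    {"translation":[10,-26,20],"turn":[0,0,0]},
    {"translation":[20,-52,40],"turn":[0,0,0]},
    {"translation":[20,-52,40],"turn":[0,0,0]},
    {"translation":[20,-52,40],"turn":[0,0,0]},
  ],
)

```text
clock: 2.7
position: [0.5541, -0.2771, 0.2577]
ee_rot: [2.487, -1.917, -0.005]
force: [-0.8, -0.0, 0.9]
width: 1.001
```

```bash
python3 - <<'E'
from h import *
np.set_printoptions(precision=4,suppress=True)
im=arm.get_image("wrist"); ci=arm.camera_info("wrist"); cv2.imwrite("pics/w2.png",im)
np.save("ci2.npy",ci,allow_pickle=True); o=arm.observe();print(ci["eye"],o["clock"],o["position"],o["ee_rot"])
L={}
for q in ["long_rod_head","short_rod_head"]:
    L[q]=[(np.round(d["at"],1),round(d["confidence"],2)) for d in arm.landmark_of("wrist",q)]; print(q,L[q])
r=arm.trace("wrist","long_rod_head"); 
for d in r: print("trace",d["box"],d["confidence"])
c1={'vertical_fov': 59.65769308742189, 'cx': 314.34557841017187, 'cy': 236.350398234913, 'eye': np.array([ 0.5687, -0.2516,  0.458 ]), 'rotation': np.array([-0.2312,  0.1784, -1.3023])}
for q,p in [("long_rod_head",(361,112.9)),("short_rod_head",(255.8,104.2))]:
    if L[q]:
        t=tri([ray("",p,c1),ray("",L[q][0][0],ci)]); print(q,t,proj("",t,c1)-p)
print(o["position"],proj("",o["position"],ci),proj("",o["position"]+[0,0,.019],ci))
E
```

```text
[ 0.6229 -0.2595  0.4173] 2.75 [ 0.554  -0.2774  0.2591] [ 2.4867 -1.9181 -0.0025]
long_rod_head [(array([331.7, 194.9]), 0.91), (array([180. ,  36.4]), 0.71)]
short_rod_head [(array([219.8, 169.8]), 0.92), (array([327.1, 165.3]), 0.47)]
trace [316.4, 164.0, 31.3, 49.1] 0.97
trace [155.1, 14.4, 182.2, 33.8] 0.85
long_rod_head [ 0.5813 -0.2814  0.1574] [0.017  0.0061]
short_rod_head [ 0.5686 -0.2006  0.0987] [-1.4654 -0.9175]
[ 0.554  -0.2774  0.2591] [314.3557 299.5903] [314.2927 321.1267]
```

View pics/w2.png

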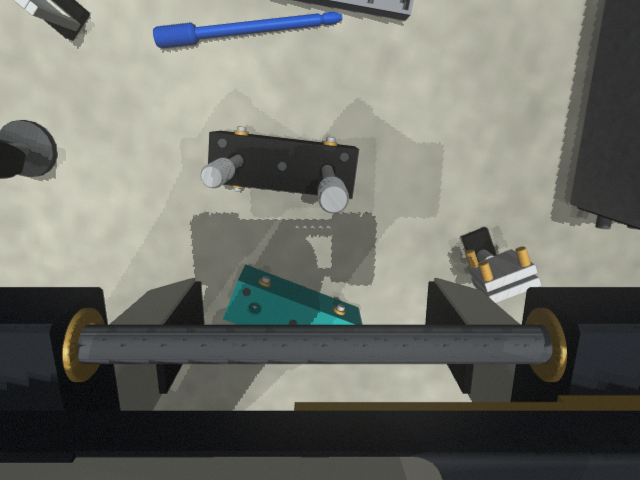

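The blue rod lies flat near (250,30). The long rod head is at (334,199) and the short one at (213,174). The wrist triangulation puts the long head at (0.581,-0.281,0.157), so I'll move over it and check.

Emit:
jog_arm(
  commands=[
    {"translation":[6,-13,20],"turn":[0,0,0]},
    {"translation":[11,-26,40],"turn":[0,0,0]},
    {"translation":[11,-26,40],"turn":[0,0,0]},
    {"translation":[11,-26,40],"turn":[0,0,0]},
  ],
)

```text
clock: 3.23
position: [0.5823, -0.2802, 0.2197]
ee_rot: [2.489, -1.916, -0.002]
force: [-0.7, -0.6, 0.9]
width: 0.999
```

```bash
python3 - <<'E'
from h import *
np.set_printoptions(precision=4,suppress=True)
im=arm.get_image("wrist"); ci=arm.camera_info("wrist"); cv2.imwrite("pics/w3.png",im)
o=arm.observe();print(ci["eye"],o["clock"],o["position"],o["ee_rot"])
L=arm.landmark_of("wrist","long_rod_head"); c2=np.load("ci2.npy",allow_pickle=True).item()
for d in L:
    print(d["at"],d["confidence"]); t=tri([ray("",(331.7,194.9),c2),ray("",d["at"],ci)]);print(t,proj("",t,ci)-d["at"],"z.16:",atz(ray("",d["at"],ci),.16))
for d in arm.trace("wrist","long_rod_head"): print("trace",d["box"],d["confidence"])
E
```

```text
[ 0.6512 -0.2624  0.3791] 3.2833 [ 0.5825 -0.2805  0.2207] [ 2.4889 -1.9167  0.0007]
[151.3, 60.8] 0.86
[ 0.6359 -0.2662  0.4063] [ 167.045  -251.1352] z.16: [ 0.6577 -0.1786  0.16  ]
[312.5, 251.8] 0.72
[ 0.5801 -0.281   0.1494] [1.6953 0.5641] z.16: [ 0.5835 -0.2792  0.16  ]
trace [297.9, 205.7, 35.7, 74.7] 0.9
trace [124.7, 39.1, 203.7, 36.3] 0.75
```

The rod is centred to about 1 mm. I descend 79 mm and grip.

Emit:
jog_arm(
  commands=[
    {"translation":[0,0,25],"turn":[0,0,0]},
    {"translation":[0,0,50],"turn":[0,0,0]},
    {"translation":[0,0,70],"turn":[0,0,0]},
    {"translation":[0,0,79],"turn":[0,0,0]},
    {"translation":[0,0,79],"turn":[0,0,0]},
    {"translation":[0,0,79],"turn":[0,0,0]},
  ],
)

```text
clock: 3.88
position: [0.5834, -0.2804, 0.1419]
ee_rot: [-2.489, 1.916, -0.002]
force: [0.1, 0.3, 0.3]
width: 0.996
```

Emit:
jog_arm(
  commands=[
    {"translation":[0,0,0],"turn":[0,0,0]},
    {"translation":[0,0,0],"turn":[0,0,0]},
    {"translation":[0,0,0],"turn":[0,0,0]},
    {"translation":[0,0,0],"turn":[0,0,0]},
    {"translation":[0,0,0],"turn":[0,0,0]},
    {"translation":[0,0,0],"turn":[0,0,0]},
    {"translation":[0,0,0],"turn":[0,0,0]},
    {"translation":[0,0,0],"turn":[0,0,0]},
  ],
  claw=1,
  grip_force=40,
)

```text
clock: 4.55
position: [0.5831, -0.2801, 0.1407]
ee_rot: [2.489, -1.916, -0.0]
force: [-0.7, -0.2, 0.1]
width: 0.47
```

```bash
python3 - <<'E'
from h import *
o=arm.observe();print(o)
a=arm.get_image("wrist");b=arm.get_image("scene")
cv2.imwrite("pics/g1.png",np.hstack([a[150:450,180:480],cv2.resize(b[200:350,70:240],(340,300))]))
E
```

```text
{'clock': 4.55, 'joints': array([ 0.47400557,  0.55365181, -0.16469629,  1.60421201,  0.1031758 ,
        0.99230305, -1.0350219 ]), 'dq': array([ 3.45651290e-04, -7.56558528e-04,  5.00490783e-04,  7.10703190e-05,
        3.20118103e-04, -1.84186489e-03,  2.06360642e-04]), 'joint_efforts': array([-2.15777241e-04, -7.30155945e+01, -2.23650210e+00, -2.90351808e+01,
       -4.73569043e-02, -4.73239284e-02,  1.58280686e-04]), 'position': array([ 0.58312009, -0.28010089,  0.14070064]), 'ee_rot': array([ 2.48945694e+00, -1.91622696e+00, -6.85457522e-05]), 'force': array([-0.67061606, -0.19018257,  0.05481203]), 'ft_torque': array([ 0.04609783, -0.02939234, -0.03984466]), 'width': 0.47044378437410295}
```

View pics/g1.png

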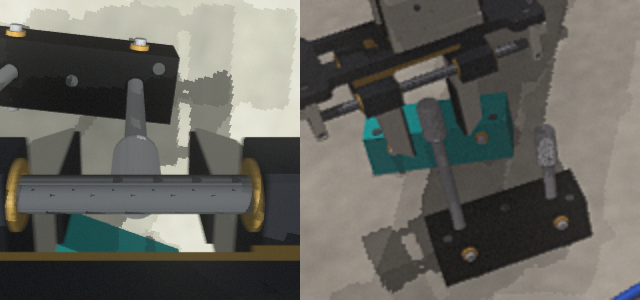

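The fingers, around the head at (135,190) in the left half, are still closing: width 0.47, and 18 mm would be about 0.2. I'll wait longer.

Emit:
jog_arm(
  commands=[
    {"translation":[0,0,0],"turn":[0,0,0]},
    {"translation":[0,0,0],"turn":[0,0,0]},
    {"translation":[0,0,0],"turn":[0,0,0]},
    {"translation":[0,0,0],"turn":[0,0,0]},
    {"translation":[0,0,0],"turn":[0,0,0]},
    {"translation":[0,0,0],"turn":[0,0,0]},
    {"translation":[0,0,0],"turn":[0,0,0]},
  ],
)

```text
clock: 5.23
position: [0.5831, -0.2802, 0.1407]
ee_rot: [2.489, -1.916, 0.0]
force: [0.2, -0.4, -0.5]
width: 0.185
```

```bash
python3 -c "
from h import *
print(arm.observe())"
```

```text
{'clock': 5.2333, 'joints': array([ 0.47411385,  0.55361862, -0.1646492 ,  1.60422852,  0.10318496,
        0.99225778, -1.03497996]), 'dq': array([ 0.00068504,  0.00044514, -0.00068895,  0.0017693 , -0.00019584,
       -0.00021521,  0.00102208]), 'joint_efforts': array([-1.13798976e-01, -7.31100225e+01, -2.36982331e+00, -2.89988941e+01,
       -1.34732835e-01,  3.58565000e-02, -3.79266248e-04]), 'position': array([ 0.58308832, -0.28019652,  0.1407149 ]), 'ee_rot': array([ 2.48935011e+00, -1.91634289e+00,  3.57679977e-05]), 'force': array([ 0.17481875, -0.39274558, -0.48360824]), 'ft_torque': array([-0.06427662, -0.07936935,  0.01207019]), 'width': 0.18518394598220755}
```

Emit:
jog_arm(
  commands=[
    {"translation":[0,0,0],"turn":[0,0,0]},
    {"translation":[0,0,0],"turn":[0,0,0]},
    {"translation":[0,0,-1],"turn":[0,0,0]},
    {"translation":[0,0,-2],"turn":[0,0,0]},
    {"translation":[0,0,-3],"turn":[0,0,0]},
    {"translation":[0,0,-5],"turn":[0,0,0]},
    {"translation":[0,0,-7],"turn":[0,0,0]},
    {"translation":[0,0,-10],"turn":[0,0,0]},
    {"translation":[0,0,-13],"turn":[0,0,0]},
    {"translation":[0,0,-17],"turn":[0,0,0]},
    {"translation":[0,0,-21],"turn":[0,0,0]},
    {"translation":[0,0,-25],"turn":[0,0,0]},
  ],
  grip_force=55,
)

```text
clock: 6.23
position: [0.5834, -0.2804, 0.1667]
ee_rot: [-2.489, 1.916, -0.002]
force: [-0.8, -0.2, -1.9]
width: 0.186
```

Emit:
jog_arm(
  commands=[
    {"translation":[0,0,-6],"turn":[0,0,0]},
    {"translation":[0,0,-14],"turn":[0,0,0]},
    {"translation":[0,0,-24],"turn":[0,0,0]},
    {"translation":[0,0,-36],"turn":[0,0,0]},
    {"translation":[0,0,-52],"turn":[0,0,0]},
    {"translation":[0,0,-70],"turn":[0,0,0]},
    {"translation":[0,0,-90],"turn":[0,0,0]},
    {"translation":[0,0,-110],"turn":[0,0,0]},
    {"translation":[0,0,-130],"turn":[0,0,0]},
    {"translation":[0,0,-145],"turn":[0,0,0]},
    {"translation":[0,0,-155],"turn":[0,0,0]},
    {"translation":[0,0,-155],"turn":[0,0,0]},
  ],
)

```text
clock: 7.23
position: [0.5841, -0.2804, 0.324]
ee_rot: [-2.488, 1.916, -0.007]
force: [0.3, -1.1, -1.5]
width: 0.182
```

```bash
python3 - <<'E'
from h import *
np.set_printoptions(precision=4,suppress=True)
o=arm.observe();print({k:o[k] for k in("clock","position","ee_rot","joints","force","width")})
for c in("scene","top","wrist"):
    im=arm.get_image(c);cv2.imwrite(f"pics/l_{c}.png",im)
    for q in("long_rod_tip","long_rod_head"): print(c,q,[(np.round(d["at"],1),round(d["confidence"],2)) for d in arm.landmark_of(c,q)],proj(c,o["position"]+[0,0,.019-(.148 if "tip" in q else 0)]))
E
```

```text
{'clock': 7.2333, 'position': array([ 0.5841, -0.2804,  0.324 ]), 'ee_rot': array([-2.4884,  1.9156, -0.007 ]), 'joints': array([ 0.4715,  0.425 , -0.1646,  1.3505,  0.0693,  1.3671, -1.0046]), 'force': array([ 0.2607, -1.0557, -1.4684]), 'width': 0.18154713302649708}
scene long_rod_tip [(array([129.6, 245.9]), 0.73), (array([177.2, 378.8]), 0.65)] [130.3321 242.4233]
scene long_rod_head [(array([252.5, 335.2]), 0.91), (array([105.6, 161.4]), 0.59)] [107.7774 159.1908]
top long_rod_tip [(array([424.2, 190.8]), 0.87)] [470.1926 224.0841]
top long_rod_head [(array([370.3, 222. ]), 0.91)] [501.5535 200.9316]
wrist long_rod_tip [(array([318. , 223.6]), 0.61)] [315.5836 223.7985]
wrist long_rod_head [(array([194.2,  75. ]), 0.87), (array([312.5, 322.3]), 0.65)] [316.0403 323.5528]
```

View pics/l_scene.png

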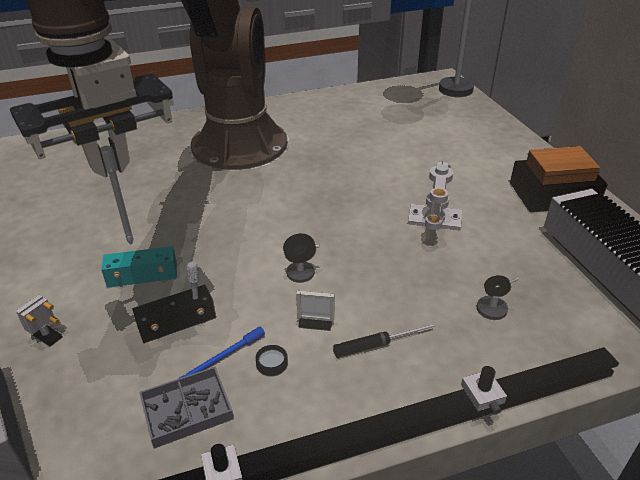

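The long rod (head about (108,160), nose (129,243)) is out and hangs straight. The short rod is still in its socket. The blue decoy has toppled on its own and now lies at (225,352). I carry the rod towards the bushings.

Emit:
jog_arm(
  commands=[
    {"translation":[-8,0,0],"turn":[0,0,0]},
    {"translation":[-22,-1,0],"turn":[0,0,0]},
    {"translation":[-42,-3,0],"turn":[0,0,0]},
    {"translation":[-66,-4,0],"turn":[0,0,0]},
    {"translation":[-94,-6,0],"turn":[0,0,0]},
    {"translation":[-122,-8,0],"turn":[0,0,0]},
    {"translation":[-150,-10,0],"turn":[0,0,0]},
    {"translation":[-178,-12,0],"turn":[0,0,0]},
    {"translation":[-206,-14,0],"turn":[0,0,0]},
    {"translation":[-234,-15,0],"turn":[0,0,0]},
    {"translation":[-262,-17,0],"turn":[0,0,0]},
    {"translation":[-290,-19,0],"turn":[0,0,0]},
  ],
)

```text
clock: 8.68
position: [0.526, 0.0077, 0.321]
ee_rot: [-2.49, 1.915, -0.0]
force: [0.8, 0.2, -1.4]
width: 0.187
```

Emit:
jog_arm(
  commands=[
    {"translation":[-28,-2,0],"turn":[0,0,0]},
    {"translation":[-56,-4,0],"turn":[0,0,0]},
    {"translation":[-84,-6,0],"turn":[0,0,0]},
    {"translation":[-112,-7,0],"turn":[0,0,0]},
    {"translation":[-140,-9,0],"turn":[0,0,0]},
    {"translation":[-168,-11,0],"turn":[0,0,0]},
    {"translation":[-196,-13,0],"turn":[0,0,0]},
    {"translation":[-222,-15,0],"turn":[0,0,0]},
    {"translation":[-244,-16,0],"turn":[0,0,0]},
    {"translation":[-262,-17,0],"turn":[0,0,0]},
    {"translation":[-274,-18,0],"turn":[0,0,0]},
    {"translation":[-274,-18,0],"turn":[0,0,0]},
  ],
)

```text
clock: 9.68
position: [0.4724, 0.278, 0.3209]
ee_rot: [-2.494, 1.91, 0.002]
force: [-0.2, -0.1, -2.0]
width: 0.185
```

```bash
cat > look.py <<'E'
from h import *
import sys
np.set_printoptions(precision=4,suppress=True)
n=sys.argv[1]
im=arm.get_image("wrist"); ci=arm.camera_info("wrist");o=arm.observe()
cv2.imwrite(f"pics/{n}.png",im); np.save(n+".npy",ci,allow_pickle=True)
print({k:o[k] for k in("clock","position","ee_rot","force","width")},ci["eye"])
for q,z in(("long_rod_tip",o["position"][2]-.129),("upper_bush",.126),("lower_bush",.048)):
    for d in arm.landmark_of("wrist",q): print(q,np.round(d["at"],1),round(d["confidence"],2),atz(ray("",d["at"],ci),z))
print("nominal tip px",proj("",o["position"]-[0,0,.129],ci))
E
python3 look.py b1
```

```text
{'clock': 9.7333, 'position': array([0.4734, 0.2758, 0.3208]), 'ee_rot': array([-2.4923,  1.9126,  0.0003]), 'force': array([ 0.0784, -0.2352, -1.587 ]), 'width': 0.18866601153407267} [0.542  0.2941 0.4791]
long_rod_tip [314.8 223.6] 0.65 [0.4739 0.2758 0.1918]
upper_bush [327.9 140.3] 0.94 [0.5292 0.2794 0.126 ]
lower_bush [326.6 142.7] 0.54 [0.5238 0.2768 0.048 ]
nominal tip px [314.541  224.1171]
```

View pics/b1.png

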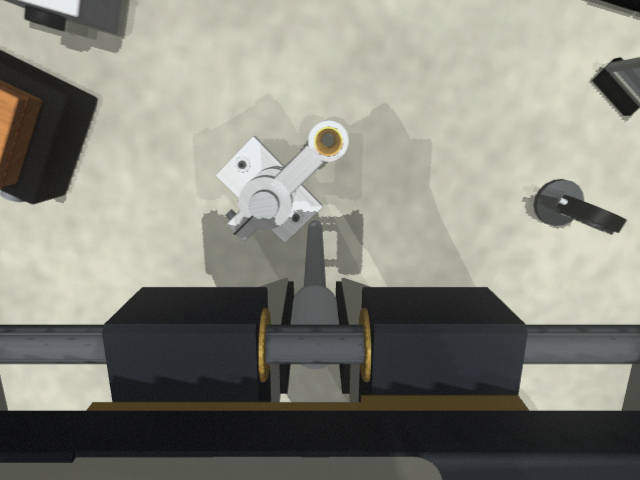

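The wrist view shows the nose at (315,224) and the upper bushing at (328,140), giving bushing ≈ (0.529,0.279). I close in for one more look.

Emit:
jog_arm(
  commands=[
    {"translation":[3,-12,15],"turn":[0,0,0]},
    {"translation":[7,-24,30],"turn":[0,0,0]},
    {"translation":[10,-36,46],"turn":[0,0,0]},
    {"translation":[10,-36,46],"turn":[0,0,0]},
    {"translation":[10,-36,46],"turn":[0,0,0]},
    {"translation":[10,-36,46],"turn":[0,0,0]},
  ],
)

```text
clock: 10.38
position: [0.5119, 0.2737, 0.2754]
ee_rot: [-2.488, 1.917, 0.0]
force: [-0.6, 0.3, -0.1]
width: 0.185
```

```bash
python3 look.py b2; python3 - <<'E'
from h import *
im=cv2.imread("pics/b2.png"); cv2.imwrite("pics/b2c.png",cv2.resize(im[100:300,220:420],(600,600),interpolation=cv2.INTER_CUBIC))
E
```

```text
{'clock': 10.4333, 'position': array([0.5118, 0.2741, 0.2758]), 'ee_rot': array([-2.4885,  1.9159, -0.0005]), 'force': array([ 0.0016,  0.7923, -0.5535]), 'width': 0.1820468315129229} [0.5803 0.292  0.4343]
long_rod_tip [317.4 223.2] 0.64 [0.5131 0.2724 0.1468]
lower_bush [315.6 186.9] 0.56 [0.5231 0.2761 0.048 ]
nominal tip px [314.5494 224.3282]
```

View pics/b2c.png

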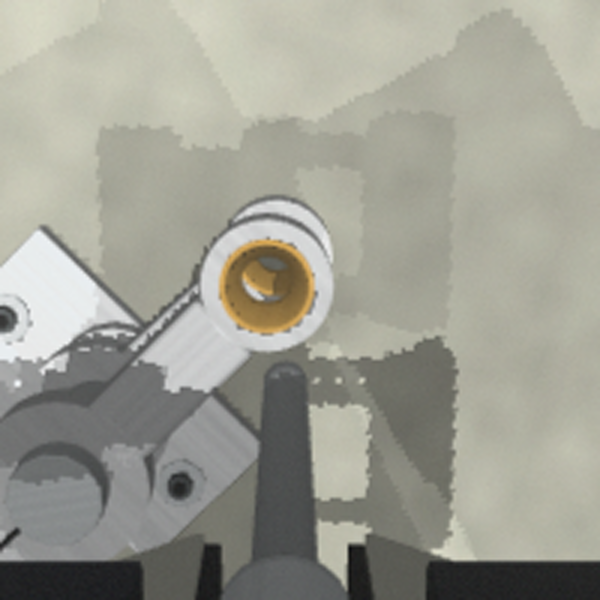

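In this crop (×3, offset 220,100) the bushing mouth is centred at (268,286), i.e. pixel (309.4,195.3). The nose is at (286,372), i.e. pixel (315.3,223.6). The lower bushing sits slightly off to the side below.

```bash
python3 - <<'E'
from h import *
np.set_printoptions(precision=4,suppress=True)
ci=np.load("b2.npy",allow_pickle=True).item();c1=np.load("b1.npy",allow_pickle=True).item()
print(tri([ray("",(309.4,195.3),ci),ray("",(328,140),c1)]))
b=atz(ray("",(309.4,195.3),ci),.126);t=atz(ray("",(315.2,223.6),ci),.1468);d=b-t
print(b,t,d,"tool",R.from_rotvec([2.489,-1.916,0]).as_matrix().T@d*1000, "at eye-level check",atz(ray("",(328,140),c1),.126))
E
```

```text
[0.5302 0.2814 0.1429]
[0.5274 0.2822 0.126 ] [0.5124 0.2738 0.1468] [ 0.0149  0.0084 -0.0208] tool [ -4.3003 -16.5909  20.7914] at eye-level check [0.5295 0.2794 0.126 ]
```

Emit:
jog_arm(
  commands=[
    {"translation":[-2,-8,0],"turn":[0,0,0]},
    {"translation":[-4,-17,0],"turn":[0,0,0]},
    {"translation":[-4,-17,6],"turn":[0,0,0]},
    {"translation":[-4,-17,12],"turn":[0,0,0]},
    {"translation":[-4,-17,12],"turn":[0,0,0]},
    {"translation":[-4,-17,12],"turn":[0,0,0]},
    {"translation":[-4,-17,12],"turn":[0,0,0]},
  ],
)

```text
clock: 11.17
position: [0.5271, 0.2822, 0.2625]
ee_rot: [2.489, -1.916, -0.0]
force: [-0.5, -0.5, -1.0]
width: 0.182
```

```bash
python3 look.py b3; python3 - <<'E'
from h import *
im=cv2.imread("pics/b3.png"); 
a=cv2.resize(im[140:300,240:400],(480,480),interpolation=cv2.INTER_CUBIC)
s=arm.get_image("scene"); b=cv2.resize(s[120:260,390:495],(320,480)[0:2],interpolation=cv2.INTER_CUBIC)
cv2.imwrite("pics/b3c.png",np.hstack([a,b]))
E
```

```text
{'clock': 11.2167, 'position': array([0.5272, 0.2823, 0.2628]), 'ee_rot': array([ 2.4895, -1.9161,  0.    ]), 'force': array([ 0.0905, -0.0605, -0.6688]), 'width': 0.18531818915566337} [0.5959 0.3003 0.4212]
long_rod_tip [316.  224.6] 0.95 [0.5272 0.2811 0.1338]
upper_bush [316.4 221.7] 0.58 [0.5275 0.2809 0.126 ]
nominal tip px [314.4457 224.13  ]
```

View pics/b3c.png

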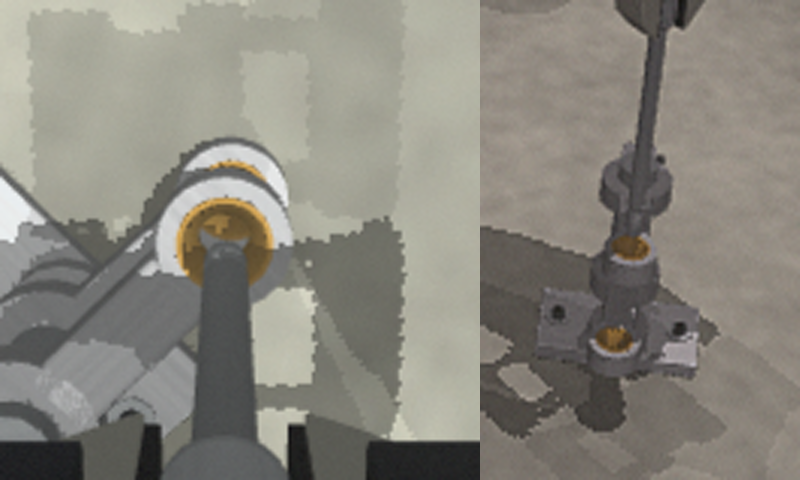

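The left crop shows the nose at (225,247) inside the brass mouth, which is centred at (225,246), so it is aligned within about 1 mm. I descend slowly with force checks.

Emit:
jog_arm(
  commands=[
    {"translation":[0,0,3],"turn":[0,0,0]},
    {"translation":[0,0,6],"turn":[0,0,0]},
    {"translation":[0,0,9],"turn":[0,0,0]},
    {"translation":[0,0,12],"turn":[0,0,0]},
    {"translation":[0,0,15],"turn":[0,0,0]},
    {"translation":[0,0,18],"turn":[0,0,0]},
    {"translation":[0,0,21],"turn":[0,0,0]},
    {"translation":[0,0,24],"turn":[0,0,0]},
    {"translation":[0,0,24],"turn":[0,0,0]},
  ],
)

```text
clock: 12.17
position: [0.5271, 0.2821, 0.2379]
ee_rot: [2.489, -1.916, -0.001]
force: [-0.6, -1.0, -1.8]
width: 0.185
```

Emit:
jog_arm(
  commands=[
    {"translation":[0,0,4],"turn":[0,0,0]},
    {"translation":[0,0,8],"turn":[0,0,0]},
    {"translation":[0,0,12],"turn":[0,0,0]},
    {"translation":[0,0,16],"turn":[0,0,0]},
    {"translation":[0,0,20],"turn":[0,0,0]},
    {"translation":[0,0,24],"turn":[0,0,0]},
    {"translation":[0,0,28],"turn":[0,0,0]},
    {"translation":[0,0,32],"turn":[0,0,0]},
    {"translation":[0,0,36],"turn":[0,0,0]},
    {"translation":[0,0,40],"turn":[0,0,0]},
    {"translation":[0,0,40],"turn":[0,0,0]},
  ],
)

```text
clock: 13.08
position: [0.527, 0.282, 0.1977]
ee_rot: [2.488, -1.915, -0.001]
force: [0.2, -0.3, -1.0]
width: 0.185
```

Emit:
jog_arm(
  commands=[
    {"translation":[0,0,2],"turn":[0,0,0]},
    {"translation":[0,0,4],"turn":[0,0,0]},
    {"translation":[0,0,6],"turn":[0,0,0]},
    {"translation":[0,0,8],"turn":[0,0,0]},
    {"translation":[0,0,10],"turn":[0,0,0]},
    {"translation":[0,0,12],"turn":[0,0,0]},
    {"translation":[0,0,14],"turn":[0,0,0]},
    {"translation":[0,0,14],"turn":[0,0,0]},
  ],
)

```text
clock: 13.75
position: [0.5272, 0.2821, 0.1842]
ee_rot: [2.489, -1.916, -0.0]
force: [0.3, -0.5, -1.3]
width: 0.189
```

```bash
python3 look.py b4
```

```text
{'clock': 13.8, 'position': array([0.5272, 0.2822, 0.1844]), 'ee_rot': array([ 2.489 , -1.916 , -0.0002]), 'force': array([-0.1739, -0.5108, -0.9832]), 'width': 0.18368592062349726} [0.5959 0.3003 0.3428]
upper_bush [315.3 252.1] 0.67 [0.5291 0.2822 0.126 ]
lower_bush [315.3 223.2] 0.68 [0.5262 0.2813 0.048 ]
nominal tip px [314.4672 224.0913]
```

Emit:
jog_arm(
  commands=[
    {"translation":[0,0,3],"turn":[0,0,0]},
    {"translation":[0,0,6],"turn":[0,0,0]},
    {"translation":[0,0,9],"turn":[0,0,0]},
    {"translation":[0,0,12],"turn":[0,0,0]},
    {"translation":[0,0,15],"turn":[0,0,0]},
    {"translation":[0,0,18],"turn":[0,0,0]},
    {"translation":[0,0,21],"turn":[0,0,0]},
    {"translation":[0,0,24],"turn":[0,0,0]},
    {"translation":[0,0,27],"turn":[0,0,0]},
    {"translation":[0,0,27],"turn":[0,0,0]},
    {"translation":[0,0,27],"turn":[0,0,0]},
  ],
)

```text
clock: 14.87
position: [0.5273, 0.2823, 0.1575]
ee_rot: [2.489, -1.916, -0.0]
force: [-0.5, -0.8, -1.1]
width: 0.181
```

```bash
python3 look.py b5; python3 - <<'E'
from h import *
s=arm.get_image("scene");t=arm.get_image("top")
print("scene px of slab-tip nominal",proj("scene",[.527,.282,.028]),proj("scene",[.527,.282,.048]))
for c in("scene","top"):
  for q in("long_rod_tip","lower_bush","short_rod_head"): print(c,q,[(np.round(d["at"],1),round(d["confidence"],2)) for d in arm.landmark_of(c,q)])
a=cv2.resize(s[110:270,390:500],(412,600),interpolation=cv2.INTER_CUBIC);w=cv2.imread("pics/b5.png")
b=cv2.resize(w[150:410,210:420],(388,480));b=np.vstack([b,np.zeros((120,388,3),np.uint8)])
cv2.imwrite("pics/fin.png",np.hstack([a,b]))
E
```

```text
{'clock': 14.9167, 'position': array([0.5274, 0.2823, 0.1577]), 'ee_rot': array([ 2.4894, -1.9163, -0.    ]), 'force': array([-0.0833, -0.3983, -0.7343]), 'width': 0.1843751234413338} [0.596  0.3004 0.3161]
long_rod_tip [316.4 223.4] 0.78 [0.5282 0.2811 0.0287]
upper_bush [312.5 273.9] 0.61 [0.5264 0.283  0.126 ]
nominal tip px [314.4861 224.1429]
scene px of slab-tip nominal [432.24694774 231.58381329] [433.3693311  223.66678883]
scene long_rod_tip [(array([176.9, 380.5]), 0.73), (array([433.5, 234.7]), 0.48)]
scene lower_bush [(array([432.1, 221.1]), 0.72)]
scene short_rod_head [(array([191.3, 274.4]), 0.77)]
top long_rod_tip [(array([421.1, 191.7]), 0.78)]
top lower_bush [(array([203.1, 298.7]), 0.52)]
top short_rod_head [(array([417. , 243.8]), 0.48)]
```

View pics/fin.png

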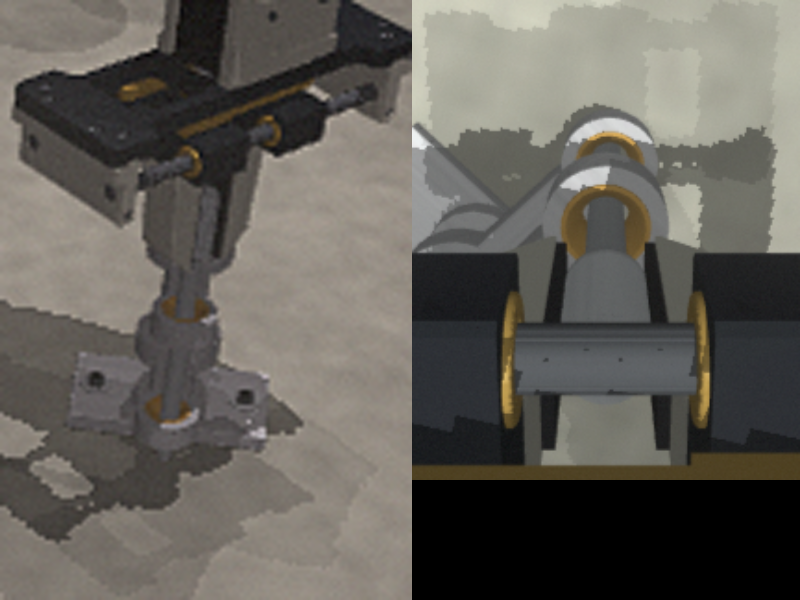

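```bash
python3 -c "
from h import *
print(arm.sign_off()); o=arm.observe(); print(o['clock'],o['position'],o['force'],o['width'])"
```

```text
the job is handed in; nothing more can be done
None
the job is handed in; nothing more can be done
```

The long steel rod is out of the black holder and threaded nose first through the upper and then the lower bushing. The arm is still holding it upright, so you can tighten the lower clamp. I handed the job in at about 15 s.

**Last checks:**
- **Depth:** the nose is at about z = 0.029 m, roughly 19–20 mm below the lower bushing and clear of the slab.
- **Fit:** the force on the tool stayed within about 2 N on the way down. In the last pictures the rod passes through both bushings, with the lower arm lined up under the upper one.
- **Grip:** it is steady, with the jaws about 17 mm apart.
- **Short rod:** it is still in its socket.

**What disagreed or went differently:**
- The two wrist estimates of the upper bushing differed by about 3 mm. I went by the offset between nose and mouth in a single close picture instead.
- The blue look-alike rod was standing when I started and toppled early on. My commanded path did not go near it, and I left it lying on the slab.
- My first move call was refused for a format error, and nothing moved.

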